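# Level the marking-out plate and lock it

## Task

Level the steel plate on the bench: turn its two red foot screws until the white bubble in each of its two green vials lies wholly between that vial's black lines. Only then turn the brass wing nut clockwise until it is tight against its stop, so that the plate is locked with both bubbles still centred. Do not press on the vials, leave the tube, tin and hammer where they are, and let go of everything.

Things in the scene. Friction and masses are not known exactly. Their poses are not given: they have to be found in the camera images.
- stage: Levelling stage, fixed to the bench: green base 220 x 220 x 14 mm under a steel plate 210 x 210 mm, plate top 55 mm above the bench. Origin: centre of the base's underside. x and y run along the plate's edges, z up. In its axes (mm): wing nut (-80, -80), foot screw A (80, -80), foot screw B (-80, 80), vial A (45, 80), vial B (20, 0). The plate tilts only by fractions of a degree.
- pin_b (a point): One of two steel stop pins beside the wing nut, 14 mm across, standing at (-95, -18) mm in the stage's axes. The point is its top, 91 mm above the bench. Fingers spread more than about 100 mm over their backs at the nut can strike the pins.
- pin_a (a point): The other stop pin, alike, at (-18, -95) mm in the stage's axes; the point is its top, 91 mm above the bench.
- screw_a_grip (a point): Red bar-shaped head of foot screw A: bar 64 mm long, 14 mm thick, 36 mm high (top at z = 97 mm above the bench) over a dark collar 34 mm across and 6 mm high. The point is on the screw's vertical axis in the bar, 85 mm above the bench, 12 mm below the bar's top. Foot screw A stands on the stage's +x side.
- screw_b_grip (a point): Red bar-shaped head of foot screw B: bar 64 mm long, 14 mm thick, 36 mm high (top at z = 97 mm above the bench) over a dark collar 34 mm across and 6 mm high. The point is on the screw's vertical axis in the bar, 85 mm above the bench, 12 mm below the bar's top. Foot screw B stands on the stage's +y side.
- screw_a (a joint): Turn of foot screw A in rad, positive clockwise seen from above; 0 at the start, its bar along the stage's x axis; range -3 to 3. Light friction (0.1 N m), stays where left. Clockwise raises the plate there, so the bubble of vial A moves along the stage's +x by 14 mm per rad; anticlockwise moves it back. The screws act independently.
- screw_b (a joint): Turn of foot screw B in rad, positive clockwise seen from above; 0 at the start, its bar along the stage's x axis; range -3 to 3. Light friction (0.1 N m), stays where left. Clockwise raises the plate there, so the bubble of vial B moves along the stage's +y by 14 mm per rad; anticlockwise moves it back. The screws act independently.
- nut_grip (a point): Brass wing nut: a blade 70 mm across, 10 mm thick, its top 98 mm above the bench, over a round hub 30 mm across that reaches 66 mm; a stud shows 1 mm above the top. The point is on the nut's vertical axis, 86 mm above the bench, 12 mm below the top of the blade.
- nut (a joint): Turn of the wing nut in rad, growing as it is turned clockwise seen from above; loose at the start (0.2 to 0.8), tight against a hard stop at 1.8. At value q the blade lies along the direction 1.9 - q rad (anticlockwise from above) from the stage's x axis. Light friction (0.1 N m), stays where it is left.
- vial_a: Tube vial A on the plate, lying along the stage's x: aluminium block 100 x 28 mm with a green window 88 x 20 mm, 70 mm above the bench, and two black lines across it whose inner edges are 16 mm either side of the middle. Origin: the block's middle, at the plate's top. Its x axis runs along the vial as the stage's +x.
- vial_b: Tube vial B on the plate, alike, lying along the stage's y, its x axis along the stage's +y.
- bubble_a_centre (a point): Centre of the white bubble of vial A, 24 mm long and 13 mm wide, which moves only along its vial; moved by foot screw A. It starts 9 to 24 mm off the vial's middle, as the bench is out of level.
- bubble_b_centre (a point): Centre of the white bubble of vial B, alike; moved by foot screw B. It starts up to 24 mm off the vial's middle, either way.
- tube_center (a point): Centre of a dark steel square tube offcut, 180 x 40 x 40 mm, lying on the bench beside the stage.
- tin_center (a point): Centre of a closed tin, 90 mm across and 110 mm high, standing on the bench.
- hammer: A hammer lying on the bench, about 300 mm long. Origin under its middle; its x axis runs along the handle to the head.

How it is judged:
By the outcome, as a careful person would: the job done as asked, in the order asked, and still so for the second after the job is handed in, with the robot touching nothing.
It also fails if it takes over 72 s, if anything falls off the work surface, if the arm or the gripper's body presses on something with over 40 N, if the wrist force passes 120 N, or if a joint passes its speed limit or range.

## Robot

A 6-joint arm with a two-finger parallel gripper is mounted at the origin on the work surface. World frame = base frame: x ahead of the robot, y to its left, z up, the work surface at z = 0. Lengths are in mm, angles in rad, forces in N, time in s.
With the tool pointing down it reaches from about 375 to 975 mm from the base axis. Payload 3.8 kg.
Tool frame: the origin (TCP) lies midway between the tips of the shut fingers; the grasp point (between the pads) lies 19 mm behind it; z points along the fingers, y is the direction in which the jaws open and shut (so a half turn about z gives the same grasp; the last joint's range is limited). The gripper opens to 88 mm and grips with 3 to 60 N. Pads are 18 mm wide; open, the fingers measure 123 mm over their backs; the gripper's body (75 mm by 187 mm) begins 45 mm behind the grasp point.
Start: joints at [-1.17, 0.264, 1.604, -0, 1.274, -0.037], TCP at [286.159, -611.335, 217.606] pointing down, gripper open.
Joint ranges: [-2.63, 2.63], [-0.94, 2.18], [0.31, 2.57], [-1.31, 4.45], [0, 2.66], [-2.55, 2.55]. Speed limits (rad/s): [2.57, 2.57, 3.14, 3.14, 3.14, 3.14].

## Interface

Orientations are given as a unit quaternion [x, y, z, w].
In Python, from bench import telemetry, cams, sign_off gives the robot as it stands. The module is installed in compiled form; this text tells all that it offers.
- The arm moves only by the tool arm_command, never from a script. Its argument "moves" is a list of rows, each a list of 2 entries, a list of its own where there are three numbers: the shift along the world's x, y, z in m, then the turn about the world's z in rad. In form: [[[dx, dy, dz], turn], ...]. A call has 1 to 10 rows; each row shifts and turns the pose as measured when the row begins; what a row does not reach is not made up. A row lasts 1/10 s, in which the tool goes at most 50 mm and 8.59 degrees, less where a joint would pass 70% of its speed; a pose out of reach is approached as far as the arm can. A call with a gripper value outside its range is refused whole. "fingers" is the finger opening in m, from 0 to 0.0881, set as the call begins (left out, the last holds). The fingers move at their own pace and stop on an object; "newtons" is the grip in N (left out, the last holds). Time passes only in rows, so rows that do not move let the fingers close. It gives the time, the measured TCP pose, the force and the opening at its end, in the units of the state.
- telemetry.get_obs(): the state, without advancing time (a new reading comes with each control period).
- cams.capture(name): name is "scene" or "top"; returns (picture, depth): 480x640x3 uint8, blue, green, red; 480x640 float32, mm along the optical axis (not along the pixel's ray), 0 where there is no reading.
- cams.camera_model(name): a dict with "mtx" (3x3 intrinsics, pixels), "rvec" (rotation vector, rad) and "tvec" (3), from world to camera coordinates, as OpenCV has them. Camera axes: x right, y down, z forward; pixel columns grow to the right and rows downward; lengths in mm; the calibration is good to about 2 mm. A picture is of the moment at which its call begins. camera_model takes no time and is no camera call.
- sign_off(): hands the job in, once; it reports no verdict.
The state is a dict: "time_s": time; "joints": joint angles; "joint_velocities": joint speeds; "tau": joint torques, N m; "position": TCP position; "ee_rot": TCP orientation; "wrist_force": force on the tool from outside, world axes, zero at the start; "wrist_torque": the same for the moment, N m; "width": finger opening in mm.
Only numpy, scipy, OpenCV 4.12 (cv2) and the standard library are available. Lean on these libraries where they do the work, as an engineer would, in place of code of your own. Each camera call takes 0.05 s, during which the arm holds its last target.

## Working session

There is one attempt and no reset: what is moved stays moved. The work goes in short steps, Python scripts to look and compute and a tool call to move; the robot and the scene stay as the last step left them, time stands still between calls to the robot, and variables do not carry over. Pictures are saved under pics/ and viewed, and the job is handed in when it is done.

Besides the shell and the picture viewer there is one more tool, called after "Call:" in YAML: its name, and indented under it one key for each argument. arm_command: Moves the arm, as the interface text tells. Its arguments: {"type":"object","properties":{"moves":{"type":"array"},"fingers":{"type":"number"},"newtons":{"type":"number"}},"required":["moves"]}

```bash
mkdir -p pics; python3 - <<'E'
from bench import telemetry,cams
import cv2,numpy as np
o=telemetry.get_obs();print({k:np.round(v,3) for k,v in o.items()})
for n in("scene","top"):
    p,d=cams.capture(n);cv2.imwrite(f"pics/{n}0.png",p);np.save(f"{n}0.npy",d);print(n,cams.camera_model(n))
E
```

```text
{'time_s': np.float64(0.0), 'joints': array([-1.17 ,  0.265,  1.605, -0.   ,  1.274, -0.037]), 'joint_velocities': array([-0.   ,  0.   ,  0.   ,  0.001,  0.002,  0.001]), 'tau': array([ 1.0000e-03, -5.0211e+01, -3.5688e+01,  7.3000e-02,  2.9000e-02,
       -0.0000e+00]), 'position': array([ 285.87 , -610.649,  216.291]), 'ee_rot': array([ 0.976,  0.217, -0.   , -0.001]), 'wrist_force': array([-0.125, -0.886, -0.341]), 'wrist_torque': array([ 0.004, -0.014,  0.009]), 'width': np.float64(87.97)}
scene {'mtx': array([[526.23954438,   0.        , 326.27016169],
       [  0.        , 526.23954438, 242.05139076],
       [  0.        ,   0.        ,   1.        ]]), 'rvec': array([ 0.75337604,  2.6691752 , -1.00818313]), 'tvec': array([ 476.63077731, -155.55759248, 1304.39632637])}
top {'mtx': array([[540.75194401,   0.        , 321.84441598],
       [  0.        , 540.75194401, 244.05558637],
       [  0.        ,   0.        ,   1.        ]]), 'rvec': array([ 2.15187068, -2.12022651,  0.20747644]), 'tvec': array([ -23.94718909,  545.82408849, 1024.5208693 ])}
```

View pics/top0.png

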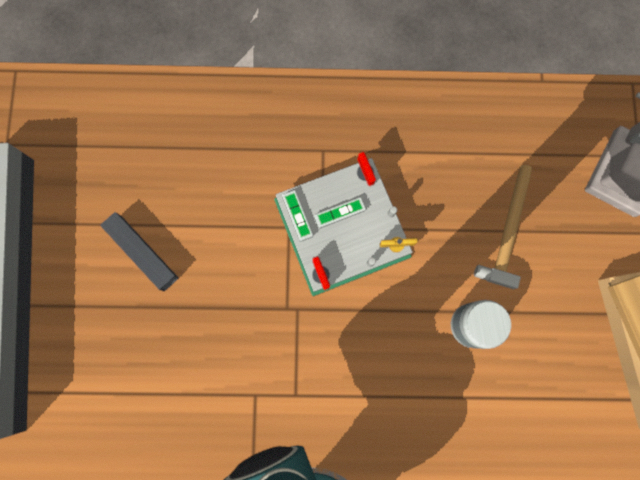

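View pics/scene0.png

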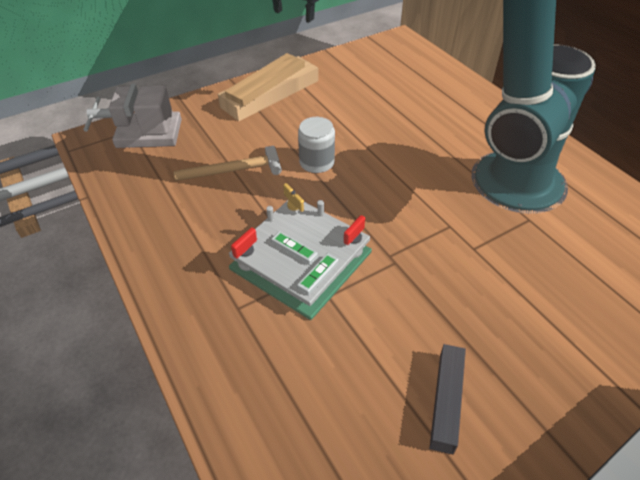

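```bash
cat > h.py <<'E'
import numpy as np,cv2
from bench import cams,telemetry
def ray(n,uv,z):
    m=cams.camera_model(n);R=cv2.Rodrigues(m['rvec'])[0];K=m['mtx'];t=m['tvec'].ravel()
    uv=np.atleast_2d(uv).astype(float)
    d=np.c_[uv,np.ones(len(uv))]@np.linalg.inv(K).T@R
    c=-R.T@t
    return (c+d*((z-c[2])/d[:,2])[:,None])[:,:2]
def proj(n,X):
    m=cams.camera_model(n);return cv2.projectPoints(np.asarray(X,float).reshape(-1,1,3),m['rvec'],m['tvec'],m['mtx'],None)[0][:,0]
def rect(n,img,pose,z,s=4,h=125):
    # stage view: +x right, +y up, s px/mm
    x,y,a=pose;c,si=np.cos(a),np.sin(a)
    st=np.array([[-h,-h],[h,-h],[h,h],[-h,h]],float)
    W=st@np.array([[c,si],[-si,c]])+[x,y]
    src=proj(n,np.c_[W,np.full(4,z)]).astype(np.float32)
    dst=np.c_[(st[:,0]+h)*s,(h-st[:,1])*s].astype(np.float32)
    return cv2.warpPerspective(img,cv2.getPerspectiveTransform(src,dst),(int(2*h*s),int(2*h*s)),flags=cv2.INTER_CUBIC)
E
cat > est.py <<'E'
from h import *
from scipy.optimize import least_squares
p=cv2.imread('pics/top0.png');hsv=cv2.cvtColor(p,cv2.COLOR_BGR2HSV)
g=cv2.inRange(hsv,(50,80,40),(90,255,255));r=cv2.inRange(hsv,(0,220,120),(4,255,255))
for nm,m in(('g',g),('r',r)):
    n,l,s,c=cv2.connectedComponentsWithStats(m)
    for i in range(1,n):
        if s[i,4]>30:print(nm,s[i],c[i],ray('top',c[i],97 if nm=='r' else 70))
A=ray('top',[367,169],90)[0];B=ray('top',[320,273],90)[0]
o=(A+B)/2;d=A-B;a=np.arctan2(d[1],d[0])+np.pi/4
print(o,a,np.linalg.norm(d))
cv2.imwrite('pics/rect0.png',rect('top',p,(*o,a),70,2.4))
E
python3 est.py
```

```text
g [285 194  20  30 223] [293.48430493 205.29147982] [[618.87306423  41.30789866]]
g [275 199  49  96 224] [297.03125    252.02232143] [[525.82505471  32.34666149]]
g [347 200  15  13  98] [355.26530612 205.35714286] [[620.89951046 -80.41402428]]
g [318 205  31  19 227] [330.39207048 214.99559471] [[600.54915338 -31.55218534]]
g [297 222  13  15 104] [303.27884615 229.66346154] [[570.24902952  21.09989448]]
g [330 255  81  34 237] [369.98312236 271.02109705] [[ 490.9441712 -109.1630882]]
g [275 448  60  32 422] [302.44549763 466.1492891 ] [[133.3062785   14.17979711]]
g [248 471  18   9  56] [257.125      476.19642857] [[115.40520065  95.4819913 ]]
g [275 473  15   7  38] [282.57894737 476.68421053] [[114.99345112  49.63723275]]
r [358 152  17  33 259] [365.9034749  167.93822394] [[689.30861469 -98.85411743]]
r [314 257  15  32 199] [320.86432161 272.85427136] [[482.54952775 -14.00495319]]
[586.30604113 -57.08376236] 0.377353904443825 224.82932399925926
```

View pics/rect0.png

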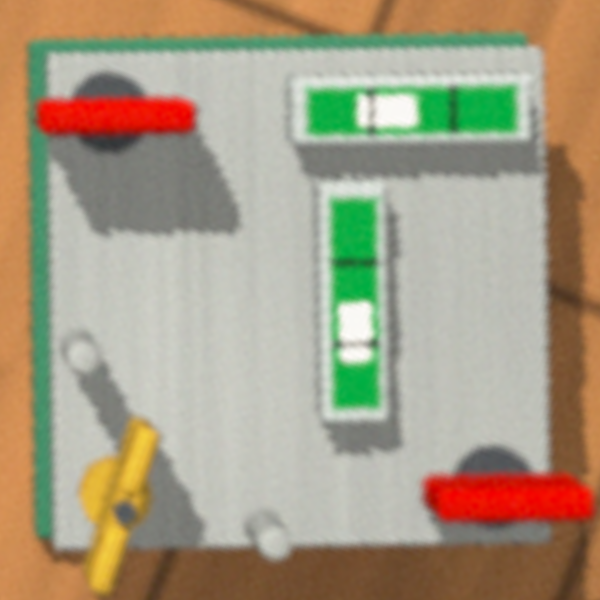

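```bash
cat > est2.py <<'E'
from h import *
from scipy.optimize import least_squares
W=np.array([[-44,-10],[44,-10],[44,10],[-44,10]],float)
S=np.r_[W+[45,80], W[:,::-1]+[20,0]]
def corners(n,f,pose,it=3):
    p=cv2.imread(f)
    for _ in range(it):
        r=rect(n,p,pose,70,4);h=cv2.cvtColor(r,cv2.COLOR_BGR2HSV)
        g=cv2.inRange(h,(50,120,60),(75,255,255))
        g=cv2.morphologyEx(g,cv2.MORPH_CLOSE,np.ones((1,1)))
        out=[];ref=[]
        for cx,cy,w,hh in((45,80,100,26),(20,0,26,100)):
            m=np.zeros_like(g);x0,x1=int((cx-w/2+125)*4),int((cx+w/2+125)*4);y0,y1=int((125-cy-hh/2)*4),int((125-cy+hh/2)*4)
            m[y0:y1,x0:x1]=g[y0:y1,x0:x1]
            pts=cv2.findNonZero(m)[:,0].astype(np.float32);b=cv2.boxPoints(cv2.minAreaRect(pts))
            st=np.c_[b[:,0]/4-125,125-b[:,1]/4]
            ref0=(W if w>hh else W[:,::-1])+[cx,cy]
            for s in st:
                ref.append(ref0[np.argmin(((ref0-s)**2).sum(1))]);out.append(s)
        out=np.array(out);ref=np.array(ref)
        x,y,a=pose;R=lambda a:np.array([[np.cos(a),-np.sin(a)],[np.sin(a),np.cos(a)]])
        Wd=out@R(a).T+[x,y]
        f2=lambda q:(ref@R(q[2]).T+q[:2]-Wd).ravel()
        s=least_squares(f2,pose);pose=s.x
    print(n,np.round(pose,4),'rms',np.sqrt(np.mean(s.fun**2)));return pose,r
if __name__=='__main__':
    P={}
    for n in('top','scene'):
        P[n],r=corners(n,f'pics/{n}0.png',(586.3,-57,.377))
        print({k:np.round(P[n][:2]+np.array([[np.cos(P[n][2]),-np.sin(P[n][2])],[np.sin(P[n][2]),np.cos(P[n][2])]])@np.array(v),1) for k,v in dict(A=(80,-80),B=(-80,80),N=(-80,-80)).items()})
    p=cv2.imread('pics/top0.png')
    cv2.imwrite('pics/r97.png',np.hstack([rect('top',p,P['top'],97,1.6),rect('scene',cv2.imread('pics/scene0.png'),P['scene'],97,1.6)]))
E
python3 est2.py
```

```text
top [ 5.89529e+02 -5.75417e+01  3.92200e-01] rms 0.9084813971090935
{'A': array([ 694. , -100.9]), 'B': array([485. , -14.2]), 'N': array([ 546.2, -162. ])}
scene [ 5.885617e+02 -5.615170e+01  3.890000e-01] rms 2.0395326538616296
{'A': array([692.9, -99.8]), 'B': array([484.2, -12.5]), 'N': array([ 544.9, -160.5])}
```

View pics/r97.png

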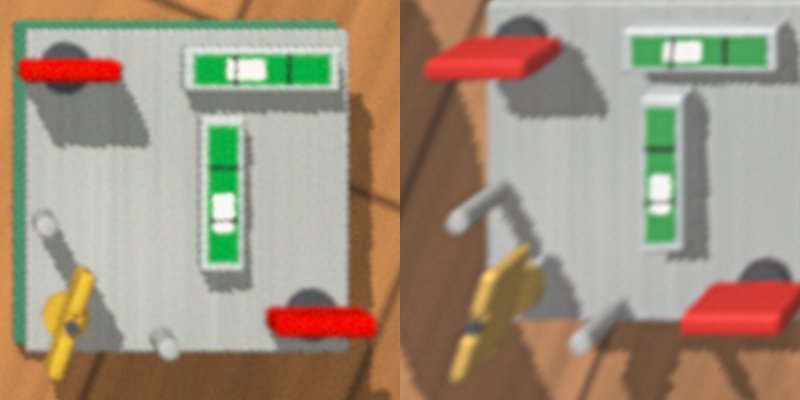

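Call:
arm_command:
  moves:
    - [[0.03,0.038,0],0]
    - [[0.03,0.038,0],0]
    - [[0.03,0.038,0],0]
    - [[0.03,0.038,0],-0.05]
    - [[0.03,0.038,0],0]
    - [[0.03,0.038,0],0]
    - [[0.03,0.038,0],0]
    - [[0.03,0.038,0],0]
    - [[0.03,0.038,0],0]
    - [[0.03,0.038,0],0]
  fingers: 0.05
  newtons: 20

```text
time_s: 1.1
position: [586.1, -220.0, 210.2]
ee_rot: [0.983, 0.185, -0.003, -0.004]
wrist_force: [1.2, -1.1, -0.4]
width: 49.4
```

Call:
arm_command:
  moves:
    - [[0.03,0.034,0],0.018]
    - [[0.03,0.034,0],0]
    - [[0.03,0.034,0],0]
    - [[0.016,0.018,0],0]
    - [[0,0,0],0]

```text
time_s: 1.6
position: [696.9, -87.2, 206.5]
ee_rot: [0.98, 0.198, -0.005, -0.005]
wrist_force: [-1.0, -0.6, -0.1]
width: 50.2
```

```bash
cat > st.py <<'E'
from h import *
from scipy.spatial.transform import Rotation as R
o=telemetry.get_obs();M=R.from_quat(o['ee_rot']).as_matrix()
print('t',round(o['time_s'],2),'pos',np.round(o['position'],1),'yaw',round(np.arctan2(M[1,0],M[0,0]),3),'zaxis',np.round(M[:,2],3),'F',np.round(o['wrist_force'],1),'T',np.round(o['wrist_torque'],2),'w',round(float(o['width']),1),'q6',round(o['joints'][5],2))
E
python3 st.py
```

```text
t 1.6 pos [696.9 -87.2 206.5] yaw 0.399 zaxis [-0.011  0.008 -1.   ] F [-1.  -0.6 -0.1] T [-0.03 -0.01  0.03] w 50.2 q6 1.01
```

Call:
arm_command:
  moves:
    - [[-0.004,-0.012,-0.02],0]
    - [[0,0,-0.03],0]
    - [[0,0,-0.03],0]
    - [[0,0,-0.01],0]
    - [[0,0,0],0]

```text
time_s: 2.1
position: [690.4, -101.4, 113.4]
ee_rot: [0.98, 0.199, -0.006, -0.004]
wrist_force: [-0.5, -0.7, 0.3]
width: 50.2
```

```bash
python3 st.py; python3 - <<'E'
from h import *
p,d=cams.capture('scene');cv2.imwrite('pics/s1.png',cv2.resize(p[150:330,180:420],None,fx=3.3,fy=3.3,interpolation=2))
E
```

```text
t 2.1 pos [ 690.4 -101.4  113.4] yaw 0.401 zaxis [-0.013  0.006 -1.   ] F [-0.5 -0.7  0.3] T [ 0.01 -0.04 -0.03] w 50.2 q6 0.98
```

View pics/s1.png

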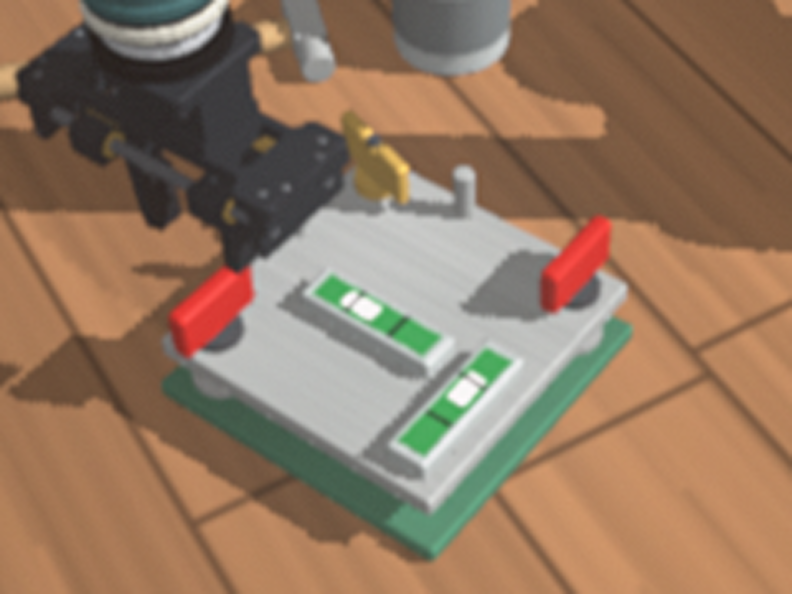

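```bash
python3 - <<'E'
from h import *
from scipy.spatial.transform import Rotation as R
o=telemetry.get_obs();M=R.from_quat(o['ee_rot']).as_matrix();P=o['position']
X=[P,P+M[:,1]*25,P-M[:,1]*25,P+M[:,1]*42,P-M[:,1]*42,[692.5,-100,97],[484.5,-13.5,97]]
print(np.round((proj('scene',X)-[180,150])*3.3))
E
```

```text
[[206. 263.]
 [175. 245.]
 [238. 281.]
 [154. 234.]
 [260. 293.]
 [208. 285.]
 [574. 242.]]
```

Call:
arm_command:
  moves:
    - [[0.002,0.001,-0.015],-0.01]
    - [[0,0,-0.015],0]
    - [[0,0,-0.012],0]
    - [[0,0,0],0]

```text
time_s: 2.55
position: [695.3, -101.7, 73.4]
ee_rot: [0.981, 0.193, -0.002, -0.003]
wrist_force: [0.1, -0.1, -0.2]
width: 50.3
```

```bash
python3 st.py
```

```text
t 2.55 pos [ 695.3 -101.7   73.4] yaw 0.389 zaxis [-0.006  0.005 -1.   ] F [ 0.1 -0.1 -0.2] T [-0.03  0.06  0.03] w 50.3 q6 1.0
```

Lower a bit more, then close gently.

Call:
arm_command:
  moves:
    - [[-0.002,0.001,-0.006],0]
    - [[0,0,0],0]

```text
time_s: 2.75
position: [693.2, -100.5, 66.8]
ee_rot: [0.981, 0.193, -0.002, -0.003]
wrist_force: [-0.3, 0.7, -0.7]
width: 50.4
```

Call:
arm_command:
  moves:
    - [[0,0,0],0]
    - [[0,0,0],0]
    - [[0,0,0],0]
    - [[0,0,0],0]
    - [[0,0,0],0]
  fingers: 0.005
  newtons: 15

```text
time_s: 3.25
position: [693.8, -99.0, 68.6]
ee_rot: [0.981, 0.193, -0.002, -0.004]
wrist_force: [-0.9, 0.9, 0.2]
width: 13.9
```

```bash
python3 st.py
```

```text
t 3.25 pos [693.8 -99.   68.6] yaw 0.389 zaxis [-0.005  0.007 -1.   ] F [-0.9  0.9  0.2] T [0.04 0.13 0.  ] w 13.9 q6 1.0
```

Call:
arm_command:
  moves:
    - [[0,0,0],-0.1]
    - [[0,0,0],-0.1]
    - [[0,0,0],-0.1]
    - [[0,0,0],0]

```text
time_s: 3.65
position: [693.8, -99.2, 68.8]
ee_rot: [0.999, 0.04, -0.001, -0.004]
wrist_force: [-0.9, 0.4, -0.7]
width: 13.7
```

```bash
python3 st.py
```

```text
t 3.65 pos [693.8 -99.2  68.8] yaw 0.08 zaxis [-0.002  0.007 -1.   ] F [-0.9  0.4 -0.7] T [ 0.07 -0.03 -0.01] w 13.7 q6 1.31
```

Turned 0.31 with low forces; 0.40 more.

Call:
arm_command:
  moves:
    - [[0,0,0],-0.1]
    - [[0,0,0],-0.1]
    - [[0,0,0],-0.1]
    - [[0,0,0],-0.1]
    - [[0,0,0],0]

```text
time_s: 4.15
position: [693.8, -99.6, 69.1]
ee_rot: [0.987, -0.16, -0.0, -0.003]
wrist_force: [0.6, 0.9, -1.6]
width: 13.9
```

```bash
cat > bub.py <<'E'
from h import *
import sys
from est2 import corners
def meas(n,f,pose):
    p=cv2.imread(f);r=rect(n,p,pose,70,4);out={}
    for k,(cx,cy,w,hh) in dict(A=(45,80,92,24),B=(20,0,24,92)).items():
        x0,x1=int((cx-w/2+125)*4),int((cx+w/2+125)*4);y0,y1=int((125-cy-hh/2)*4),int((125-cy+hh/2)*4)
        c=r[y0:y1,x0:x1].astype(int);  # profile along vial, central strip
        if k=='A': c=c[hh*2-16:hh*2+16].mean(0)
        else: c=c[::-1,w*2-16:w*2+16].mean(1)
        t=(np.arange(len(c))+.5)/4-46
        wh=c[:,2]>130; gr=(c[:,1]-c[:,2]>60)
        i=t[wh&(abs(t)<42)]; g=t[gr]
        dk=t[(c.max(1)<110)&(abs(t)<30)]
        out[k]=dict(bub=(i.min(),i.max(),round(i.mean(),1)) if len(i) else None,mid=round((g.min()+g.max())/2,1) if len(g) else None,lines=dk[[0,-1]] if len(dk) else None)
    return out,r
if __name__=='__main__':
    tag=sys.argv[1]
    for n,pose in dict(top=(589.53,-57.54,.3922),scene=(588.56,-56.15,.389)).items():
        p,d=cams.capture(n);f=f'pics/{n}_{tag}.png';cv2.imwrite(f,p)
        o,r=meas(n,f,pose);print(n,o);cv2.imwrite(f'pics/R{n}_{tag}.png',r[::2,::2])
E
python3 st.py; python3 bub.py a1
```

```text
t 4.15 pos [693.8 -99.6  69.1] yaw -0.321 zaxis [ 0.001  0.006 -1.   ] F [ 0.6  0.9 -1.6] T [ 0.07  0.   -0.07] w 13.9 q6 1.71
top {'A': {'bub': (np.float64(-13.625), np.float64(12.875), np.float64(-0.4)), 'mid': np.float64(0.0), 'lines': None}, 'B': {'bub': None, 'mid': np.float64(33.6), 'lines': array([-29.875,  23.375])}}
scene {'A': {'bub': (np.float64(-14.875), np.float64(12.375), np.float64(-1.2)), 'mid': np.float64(-0.2), 'lines': None}, 'B': {'bub': (np.float64(-26.625), np.float64(1.125), np.float64(-12.8)), 'mid': np.float64(-0.1), 'lines': array([16.375, 16.625])}}
```

```bash
python3 -c "
import cv2,numpy as np
cv2.imwrite('pics/pair_a1.png',cv2.resize(np.hstack([cv2.imread('pics/Rtop_a1.png'),cv2.imread('pics/Rscene_a1.png')]),(800,400)))"
```

```text
(no output)
```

View pics/pair_a1.png

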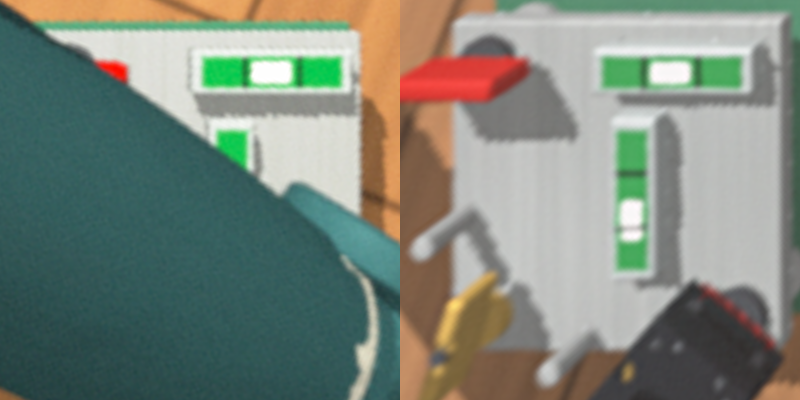

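Call:
arm_command:
  moves:
    - [[0,0,0],0]
    - [[0,0,0],0]
    - [[0,0,0],0]
    - [[0,0,0.02],0]
    - [[0,0,0.04],0]
    - [[0,0,0.03],0]
    - [[0,0,0],0]
  fingers: 0.05

```text
time_s: 4.95
position: [692.1, -99.2, 159.9]
ee_rot: [0.988, -0.155, -0.002, -0.003]
wrist_force: [0.4, 0.1, 1.2]
width: 50.3
```

Call:
arm_command:
  moves:
    - [[-0.035,0.015,0],0.1]
    - [[-0.035,0.015,0],0.1]
    - [[-0.035,0.015,0],0.1]
    - [[-0.035,0.015,0],0.1]
    - [[-0.035,0.015,0],0.1]
    - [[-0.025,0.01,0],0.1]
    - [[0,0,0],0.1]
    - [[0,0,0],0]

```text
time_s: 5.75
position: [480.5, -11.6, 150.0]
ee_rot: [0.978, 0.209, -0.007, -0.004]
wrist_force: [0.3, -0.4, 0.2]
width: 50.2
```

```bash
python3 st.py
```

```text
t 5.75 pos [480.5 -11.6 150. ] yaw 0.42 zaxis [-0.015  0.005 -1.   ] F [ 0.3 -0.4  0.2] T [-0.06  0.01 -0.05] w 50.2 q6 1.07
```

Call:
arm_command:
  moves:
    - [[0.004,-0.002,-0.02],-0.03]
    - [[0,0,-0.02],0]
    - [[0,0,-0.015],0]
    - [[0,0,0],0]

```text
time_s: 6.15
position: [484.9, -14.0, 91.7]
ee_rot: [0.982, 0.189, -0.007, -0.004]
wrist_force: [-1.2, 0.5, 0.4]
width: 49.9
```

```bash
python3 st.py
```

```text
t 6.15 pos [484.9 -14.   91.7] yaw 0.38 zaxis [-0.014  0.005 -1.   ] F [-1.2  0.5  0.4] T [ 0.01  0.01 -0.02] w 49.9 q6 1.11
```

Call:
arm_command:
  moves:
    - [[0,0,-0.012],0.01]
    - [[0,0,-0.01],0]
    - [[0,0,0],0]

```text
time_s: 6.45
position: [485.8, -14.3, 68.2]
ee_rot: [0.981, 0.193, -0.007, -0.004]
wrist_force: [0.1, -0.0, -0.3]
width: 49.8
```

Call:
arm_command:
  moves:
    - [[0,0,0],0]
    - [[0,0,0],0]
    - [[0,0,0],0]
    - [[0,0,0],0]
    - [[0,0,0],0]
  fingers: 0.005

```text
time_s: 6.95
position: [485.8, -11.7, 69.4]
ee_rot: [0.982, 0.191, -0.006, -0.007]
wrist_force: [-2.5, 7.9, 0.8]
width: 13.7
```

```bash
python3 st.py
```

```text
t 6.95 pos [485.8 -11.7  69.4] yaw 0.385 zaxis [-0.015  0.011 -1.   ] F [-2.5  7.9  0.8] T [1.24 0.28 0.02] w 13.7 q6 1.1
```

Call:
arm_command:
  moves:
    - [[0,0.001,0],0]
    - [[0,0,0],-0.1]
    - [[0,0,0],-0.1]
    - [[0,0,0],-0.1]
    - [[0,0,0],-0.1]
    - [[0,0,0],0]

```text
time_s: 7.55
position: [486.2, -12.5, 69.7]
ee_rot: [1.0, -0.013, -0.004, -0.005]
wrist_force: [-0.0, 0.1, -2.6]
width: 14.1
```

```bash
python3 st.py
```

```text
t 7.55 pos [486.2 -12.5  69.7] yaw -0.027 zaxis [-0.008  0.011 -1.   ] F [-0.   0.1 -2.6] T [0.14 0.01 0.  ] w 14.1 q6 1.51
```

Call:
arm_command:
  moves:
    - [[0,0,0],-0.1]
    - [[0,0,0],-0.1]
    - [[0,0,0],-0.1]
    - [[0,0,0],-0.1]
    - [[0,0,0],-0.04]
    - [[0,0,0],0]

```text
time_s: 8.15
position: [486.1, -13.5, 69.9]
ee_rot: [0.973, -0.231, -0.003, -0.005]
wrist_force: [0.6, -0.6, -1.3]
width: 14.1
```

```bash
python3 st.py; python3 bub.py b1;  python3 -c "
import cv2,numpy as np
cv2.imwrite('pics/pair_b1.png',cv2.resize(np.hstack([cv2.imread('pics/Rtop_b1.png'),cv2.imread('pics/Rscene_b1.png')]),(800,400)))"
```

```text
t 8.15 pos [486.1 -13.5  69.9] yaw -0.467 zaxis [-0.003  0.011 -1.   ] F [ 0.6 -0.6 -1.3] T [ 0.15 -0.04  0.09] w 14.1 q6 1.94
top {'A': {'bub': None, 'mid': np.float64(2.4), 'lines': array([-15.125,  29.875])}, 'B': {'bub': None, 'mid': np.float64(-34.6), 'lines': array([-29.875,  29.875])}}
scene {'A': {'bub': (np.float64(-14.875), np.float64(12.625), np.float64(-1.1)), 'mid': np.float64(-0.2), 'lines': None}, 'B': {'bub': (np.float64(-12.875), np.float64(12.375), np.float64(-0.2)), 'mid': np.float64(28.6), 'lines': array([-29.875,  28.875])}}
```

View pics/pair_b1.png

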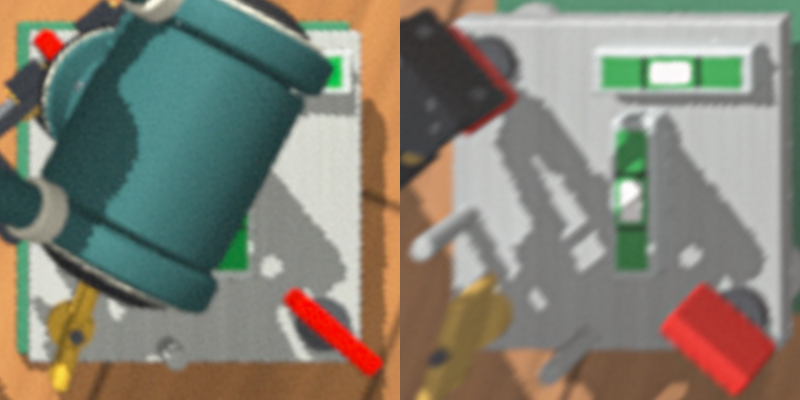

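Call:
arm_command:
  moves:
    - [[0,0,0],0]
    - [[0,0,0],0]
    - [[0,0,0],0]
    - [[0,0,0.02],0]
    - [[0,0,0.04],0]
    - [[0,0,0.03],0]
    - [[0,0,0],0]
  fingers: 0.05

```text
time_s: 8.95
position: [485.1, -13.3, 162.5]
ee_rot: [0.973, -0.229, -0.004, -0.005]
wrist_force: [1.0, -0.1, 1.1]
width: 50.0
```

Call:
arm_command:
  moves:
    - [[0.012,-0.029,0],0.14]
    - [[0.012,-0.029,0],0.14]
    - [[0.012,-0.029,0],0.14]
    - [[0.012,-0.029,0],0.14]
    - [[0.012,-0.029,0],0.14]
    - [[0,0,0],0.14]
    - [[0,0,0],0.14]
    - [[0,0,0],0.14]
    - [[0,0,0],0.14]
    - [[0,0,0],0.14]
  fingers: 0.04

```text
time_s: 9.95
position: [544.0, -163.8, 153.6]
ee_rot: [0.878, 0.478, -0.009, -0.004]
wrist_force: [-0.2, 1.0, -0.0]
width: 40.0
```

```bash
python3 st.py; python3 bub.py c1;  python3 -c "
import cv2,numpy as np
cv2.imwrite('pics/pair_c1.png',cv2.resize(np.hstack([cv2.imread('pics/Rtop_c1.png'),cv2.imread('pics/Rscene_c1.png')]),(800,400)))"
```

```text
t 9.95 pos [ 544.  -163.8  153.6] yaw 0.998 zaxis [-0.02  -0.002 -1.   ] F [-0.2  1.  -0. ] T [-0.   -0.04  0.03] w 40.0 q6 0.25
top {'A': {'bub': (np.float64(-13.625), np.float64(12.875), np.float64(-0.4)), 'mid': np.float64(0.1), 'lines': None}, 'B': {'bub': (np.float64(-13.625), np.float64(12.625), np.float64(-0.5)), 'mid': np.float64(-0.2), 'lines': None}}
scene {'A': {'bub': (np.float64(-14.875), np.float64(12.375), np.float64(-1.2)), 'mid': np.float64(-0.2), 'lines': None}, 'B': {'bub': (np.float64(-14.875), np.float64(12.875), np.float64(-1.0)), 'mid': np.float64(-0.1), 'lines': array([15.625, 16.375])}}
```

View pics/pair_c1.png

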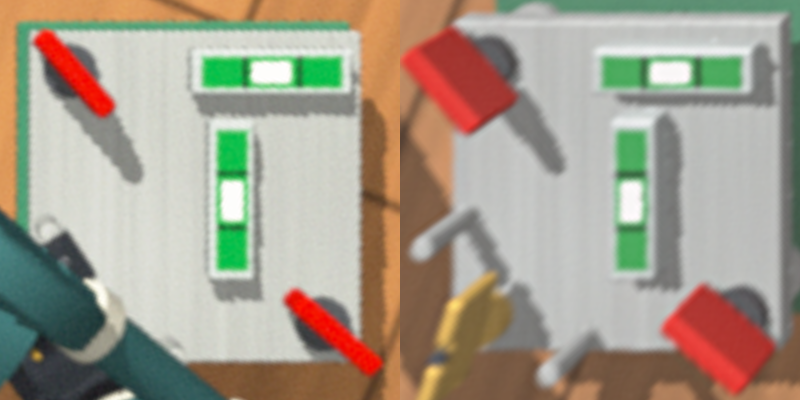

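Call:
arm_command:
  moves:
    - [[0.003,0.003,0],0.14]
    - [[0,0,0],0.14]
    - [[0,0,0],0.14]
    - [[0,0,-0.01],0.14]
    - [[0,0,-0.01],0.13]
    - [[0,0,0],0]

```text
time_s: 10.65
position: [545.5, -159.8, 129.3]
ee_rot: [0.665, 0.747, -0.011, -0.002]
wrist_force: [-0.2, 0.4, -1.4]
width: 40.1
```

```bash
python3 st.py
```

```text
t 10.65 pos [ 545.5 -159.8  129.3] yaw 1.687 zaxis [-0.018 -0.014 -1.   ] F [-0.2  0.4 -1.4] T [ 0.   -0.08  0.  ] w 40.1 q6 -0.42
```

Call:
arm_command:
  moves:
    - [[0.001,-0.001,-0.02],0.01]
    - [[0,0,-0.015],0]
    - [[0,0,-0.01],0]
    - [[0,0,0],0]

```text
time_s: 11.05
position: [546.7, -160.7, 82.7]
ee_rot: [0.667, 0.745, -0.011, -0.002]
wrist_force: [-0.9, -0.8, 0.8]
width: 40.3
```

```bash
python3 st.py;python3 bub.py n1;python3 -c "
import cv2
p=cv2.imread('pics/scene_n1.png');cv2.imwrite('pics/n1.png',cv2.resize(p[130:290,200:400],None,fx=4,fy=3.7*4/3.7,interpolation=2)[:600])"
```

```text
t 11.05 pos [ 546.7 -160.7   82.7] yaw 1.68 zaxis [-0.017 -0.014 -1.   ] F [-0.9 -0.8  0.8] T [ 0.02 -0.11 -0.01] w 40.3 q6 -0.41
top {'A': {'bub': (np.float64(-13.625), np.float64(12.875), np.float64(-0.4)), 'mid': np.float64(0.1), 'lines': None}, 'B': {'bub': (np.float64(-13.625), np.float64(12.625), np.float64(-0.5)), 'mid': np.float64(-0.2), 'lines': None}}
scene {'A': {'bub': (np.float64(-14.875), np.float64(12.375), np.float64(-1.2)), 'mid': np.float64(-0.2), 'lines': None}, 'B': {'bub': (np.float64(-14.875), np.float64(12.875), np.float64(-1.0)), 'mid': np.float64(-0.2), 'lines': array([15.625, 16.625])}}
```

View pics/n1.png

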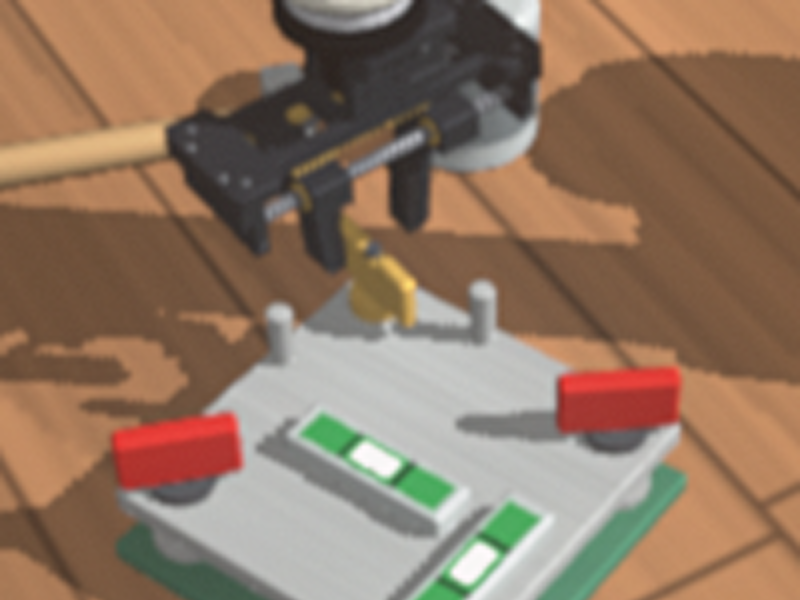

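Call:
arm_command:
  moves:
    - [[0,0,-0.01],0.01]
    - [[0,0,-0.003],0]
    - [[0,0,0],0]

```text
time_s: 11.45
position: [549.7, -161.7, 72.5]
ee_rot: [0.663, 0.748, -0.01, 0.001]
wrist_force: [-0.6, 1.2, 0.0]
width: 40.1
```

Call:
arm_command:
  moves:
    - [[0,0,0],0]
    - [[0,0,0],0]
    - [[0,0,0],0]
    - [[0,0,0],0]
    - [[0,0,0],0]
  fingers: 0.0
  newtons: 15

```text
time_s: 11.95
position: [544.8, -162.5, 72.9]
ee_rot: [0.663, 0.748, -0.014, -0.002]
wrist_force: [1.2, 1.4, 1.5]
width: 8.6
```

```bash
python3 st.py
```

```text
t 11.95 pos [ 544.8 -162.5   72.9] yaw 1.691 zaxis [-0.021 -0.017 -1.   ] F [1.2 1.4 1.5] T [ 0.17 -0.33  0.  ] w 8.6 q6 -0.42
```

Call:
arm_command:
  moves:
    - [[0,0.001,0],-0.1]
    - [[0,0,0],-0.1]
    - [[0,0,0],-0.1]
    - [[0,0,0],0]

```text
time_s: 12.35
position: [544.6, -162.2, 73.1]
ee_rot: [0.771, 0.637, -0.014, -0.004]
wrist_force: [-1.2, 0.8, -0.4]
width: 8.2
```

```bash
python3 st.py;python3 bub.py n2;python3 -c "
import cv2
p=cv2.imread('pics/scene_n2.png');cv2.imwrite('pics/n2.png',cv2.resize(p[130:280,200:400],None,fx=4,fy=4,interpolation=2))"
```

```text
t 12.35 pos [ 544.6 -162.2   73.1] yaw 1.382 zaxis [-0.025 -0.012 -1.   ] F [-1.2  0.8 -0.4] T [0.05 0.06 0.06] w 8.2 q6 -0.12
top {'A': {'bub': (np.float64(-13.625), np.float64(12.875), np.float64(-0.4)), 'mid': np.float64(0.1), 'lines': None}, 'B': {'bub': (np.float64(-13.625), np.float64(12.625), np.float64(-0.5)), 'mid': np.float64(-0.2), 'lines': None}}
scene {'A': {'bub': (np.float64(-14.875), np.float64(12.375), np.float64(-1.2)), 'mid': np.float64(-0.2), 'lines': None}, 'B': {'bub': (np.float64(-14.875), np.float64(12.875), np.float64(-1.0)), 'mid': np.float64(-0.2), 'lines': array([15.625, 16.375])}}
```

View pics/n2.png

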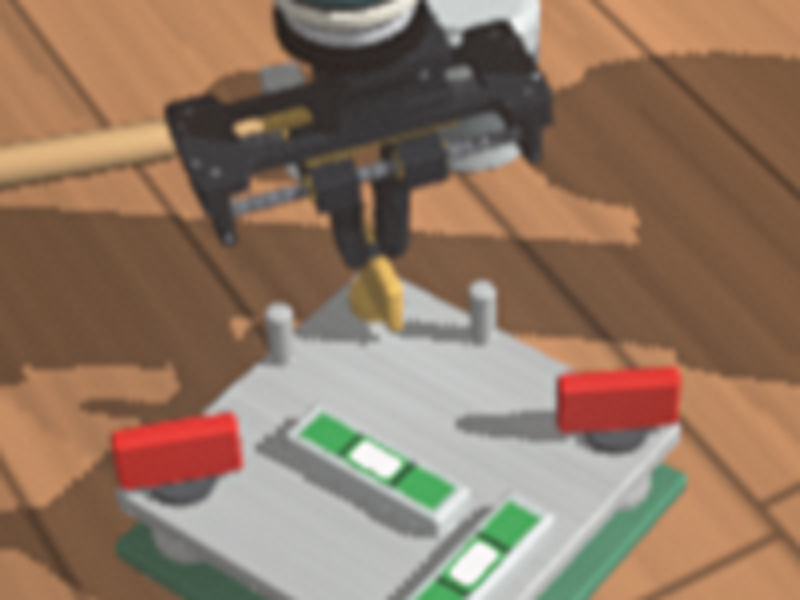

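Call:
arm_command:
  moves:
    - [[0,0,0],-0.1]
    - [[0,0,0],-0.1]
    - [[0,0,0],-0.1]
    - [[0,0,0],-0.1]
    - [[0,0,0],-0.1]
    - [[0,0,0],-0.1]
    - [[0,0,0],-0.1]
    - [[0,0,0],0]

```text
time_s: 13.25
position: [543.5, -161.3, 73.0]
ee_rot: [0.943, 0.331, -0.012, -0.009]
wrist_force: [-0.8, -0.7, 0.7]
width: 8.4
```

```bash
python3 st.py
```

```text
t 13.25 pos [ 543.5 -161.3   73. ] yaw 0.676 zaxis [-0.029  0.009 -1.   ] F [-0.8 -0.7  0.7] T [0.06 0.14 0.06] w 8.4 q6 0.56
```

Call:
arm_command:
  moves:
    - [[0,0,0],-0.06]
    - [[0,0,0],-0.06]
    - [[0,0,0],-0.05]

```text
time_s: 13.55
position: [543.4, -161.1, 73.1]
ee_rot: [0.967, 0.254, -0.011, -0.01]
wrist_force: [-1.1, 0.3, 0.4]
width: 8.1
```

```bash
python3 st.py
```

```text
t 13.55 pos [ 543.4 -161.1   73.1] yaw 0.513 zaxis [-0.027  0.014 -1.   ] F [-1.1  0.3  0.4] T [0.1  0.16 0.1 ] w 8.1 q6 0.72
```

Call:
arm_command:
  moves:
    - [[0,0,0],-0.04]
  newtons: 25

```text
time_s: 13.65
position: [543.5, -161.1, 73.1]
ee_rot: [0.972, 0.235, -0.011, -0.01]
wrist_force: [-1.1, -0.8, 0.5]
width: 6.9
```

```bash
python3 st.py
```

```text
t 13.65 pos [ 543.5 -161.1   73.1] yaw 0.476 zaxis [-0.026  0.014 -1.   ] F [-1.1 -0.8  0.5] T [-0.    0.13  0.14] w 6.9 q6 0.76
```

Call:
arm_command:
  moves:
    - [[0,0,0],-0.04]
    - [[0,0,0],-0.04]

```text
time_s: 13.85
position: [543.5, -161.3, 73.2]
ee_rot: [0.98, 0.199, -0.011, -0.01]
wrist_force: [-0.8, -0.4, -0.7]
width: 7.2
```

```bash
python3 st.py; python3 bub.py n3;python3 -c "
import cv2
p=cv2.imread('pics/scene_n3.png');cv2.imwrite('pics/n3.png',cv2.resize(p[130:280,200:400],None,fx=4,fy=4,interpolation=2))"
```

```text
t 13.85 pos [ 543.5 -161.3   73.2] yaw 0.402 zaxis [-0.025  0.016 -1.   ] F [-0.8 -0.4 -0.7] T [-0.1   0.07  0.33] w 7.2 q6 0.83
top {'A': {'bub': (np.float64(-13.625), np.float64(12.875), np.float64(-0.4)), 'mid': np.float64(0.1), 'lines': None}, 'B': {'bub': (np.float64(-13.875), np.float64(12.625), np.float64(-0.6)), 'mid': np.float64(-0.2), 'lines': None}}
scene {'A': {'bub': (np.float64(-14.875), np.float64(12.375), np.float64(-1.2)), 'mid': np.float64(-0.2), 'lines': None}, 'B': {'bub': (np.float64(-14.875), np.float64(12.875), np.float64(-1.0)), 'mid': np.float64(-0.2), 'lines': array([15.625, 16.625])}}
```

View pics/n3.png

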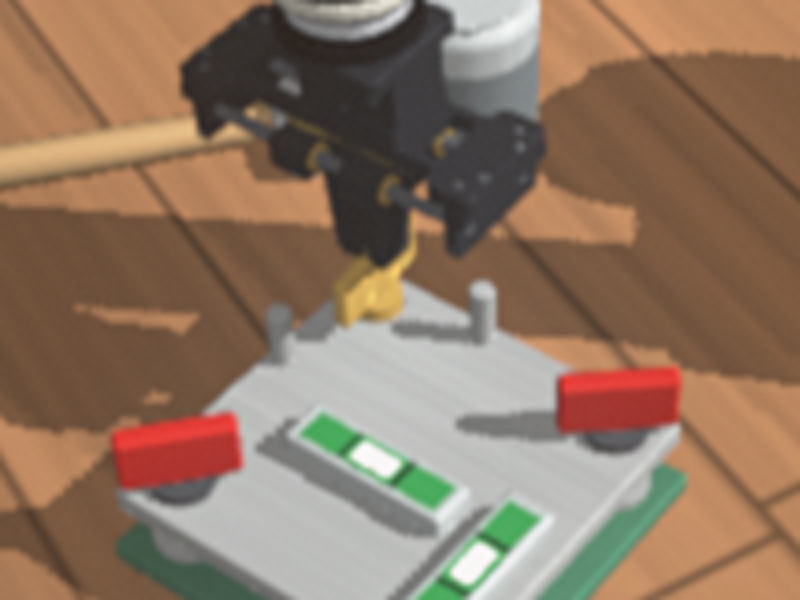

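Call:
arm_command:
  moves:
    - [[0,0,0],-0.05]
    - [[0,0,0],-0.05]
  newtons: 40

```text
time_s: 14.15
position: [543.7, -161.9, 73.2]
ee_rot: [0.988, 0.153, -0.01, -0.01]
wrist_force: [-1.1, -0.1, -0.1]
width: 6.2
```

```bash
python3 st.py
```

```text
t 14.15 pos [ 543.7 -161.9   73.2] yaw 0.308 zaxis [-0.023  0.016 -1.   ] F [-1.1 -0.1 -0.1] T [-0.05  0.1   0.49] w 6.2 q6 0.92
```

Call:
arm_command:
  moves:
    - [[0,0,0],0]
    - [[0,0,0],0]
    - [[0,0,0],0]
    - [[0,0,0.015],0]
    - [[0,0,0.03],0]
    - [[0,0,0.04],0]
    - [[0,0,0.04],0]
    - [[0,0,0],0]
  fingers: 0.04
  newtons: 15

```text
time_s: 14.95
position: [543.9, -160.7, 205.9]
ee_rot: [0.987, 0.16, -0.009, -0.01]
wrist_force: [1.1, 0.4, -0.2]
width: 40.2
```

Call:
arm_command:
  moves:
    - [[-0.02,-0.04,0.01],0]
    - [[-0.02,-0.04,0.01],0]
    - [[-0.02,-0.04,0],0]
    - [[-0.02,-0.04,0],0]
    - [[-0.02,-0.04,0],0]
    - [[-0.02,-0.04,0],0]
    - [[0,-0.04,0],0]
    - [[0,0,0],0]
    - [[0,0,0],0]

```text
time_s: 15.85
position: [422.7, -448.0, 235.7]
ee_rot: [0.986, 0.166, -0.001, -0.007]
wrist_force: [0.0, 0.3, 0.6]
width: 40.1
```

```bash
python3 st.py; python3 bub.py f1; python3 -c "
from h import *
a=rect('top',cv2.imread('pics/top_f1.png'),(589.53,-57.54,.3922),97,2.4)
cv2.imwrite('pics/f97.png',a)"
```

```text
t 15.85 pos [ 422.7 -448.   235.7] yaw 0.334 zaxis [-0.005  0.013 -1.   ] F [0.  0.3 0.6] T [ 0.04 -0.03 -0.01] w 40.1 q6 0.38
top {'A': {'bub': (np.float64(-13.375), np.float64(12.625), np.float64(-0.4)), 'mid': np.float64(0.0), 'lines': None}, 'B': {'bub': (np.float64(-13.625), np.float64(12.375), np.float64(-0.6)), 'mid': np.float64(-0.2), 'lines': None}}
scene {'A': {'bub': (np.float64(-14.625), np.float64(12.375), np.float64(-1.1)), 'mid': np.float64(-0.1), 'lines': array([-18.125,  16.625])}, 'B': {'bub': (np.float64(-14.625), np.float64(12.625), np.float64(-1.0)), 'mid': np.float64(-0.2), 'lines': array([15.125, 16.875])}}
```

View pics/f97.png

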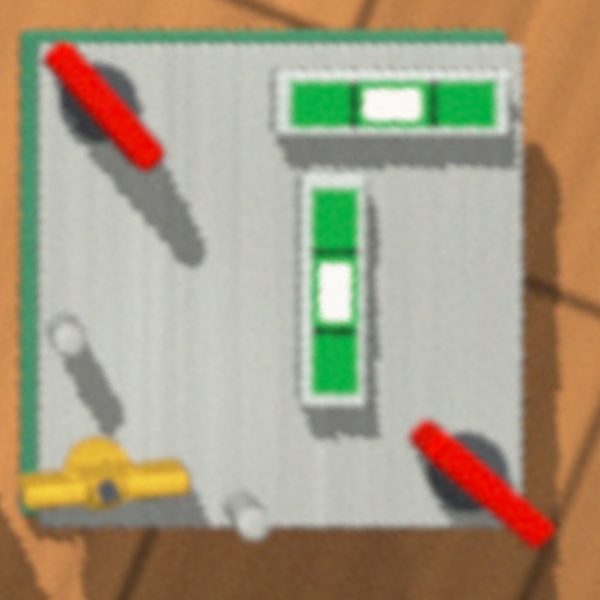

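View pics/top_f1.png

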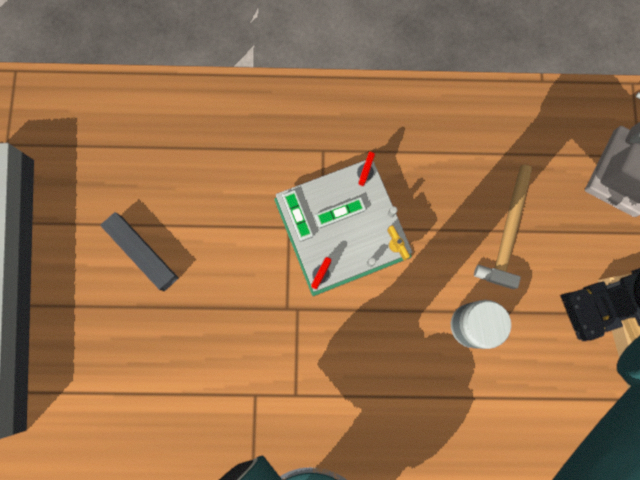

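```bash
python3 -c "
from bench import sign_off
print(sign_off())"
```

```text
the job is handed in; nothing more can be done
None
```

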